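Spring the spares cupboard open

TASK

The little spares cupboard has a push-to-open door with no handle, and the tin canister of idler tires stands in its way. First slide the canister along the tabletop with the fingertips, without lifting or tipping it, until the door could swing wide open without touching it; then press the brass plate on the door in until the catch lets go, and take the fingers away so that the door springs ajar. Leave the other loose things where they are.

Things in the scene. Friction and masses are not known exactly. Their poses are not given: they have to be found in the camera images.
- cupboard: walnut cupboard fixed to the table, 210 wide, 150 high, 170 deep (mm) plus door. Origin: centre of its underside, on the tabletop. x points from the door side into the cupboard, y along the front to the door's free edge, z up. The green door covers the front: 204 wide, 148 high, 14 thick, outer face at x = -102 when shut, hinge at y = -102, free edge at y = +102. It faces roughly to world -y
- door (a joint): door angle, rad: 0 shut, positive open (free edge swings out, 204 mm radius), negative pressed in, stop at -0.04. A catch holds it near 0; pulling does not open it. Pressing the plate in 5 to 7 mm (about 3 N, then the stop) trips the catch for good; as the finger draws back a weak spring (under 1 N at the edge) swings the door out to about 0.6, unless something is in its way
- press_plate (a point): centre of the outer face of the brass press plate (36 mm wide, 50 mm high) on the door near its free edge, 180 mm from the hinge, 115 mm above the tabletop; moves with the door; brass also caps the door's top edge there
- hinge_edge (a point): the hinge: outer upright edge of the door at its hinged end, at half height (75 mm above the tabletop); fixed on the cupboard, with the cupboard's axes
- canister: round tinned screw-top canister with a red band, 96 mm in diameter, 70 mm high, 0.3 to 0.55 kg, standing loose on the tabletop before the door, its near side 40 mm or more from it. Origin: centre of its underside; z up. The door can swing wide past it once its centre is over 250 mm from the hinge (horizontally).
- eject_button: grey plastic eject button, 44 x 22 x 10 mm, lying on the table; bystander. Origin: centre of its underside
- roller_arm: chrome pressure roller arm with a black roller, 78 x 20 x 19 mm, lying on the table; bystander. Origin: centre of its underside
- end_cheek: walnut deck end cheek, 240 x 18 x 110 mm, standing on edge with two small steel feet, behind the cupboard; bystander. Origin: centre of its underside
- spring_bracket: steel leaf spring bracket, 30 x 50 x 13 mm, lying on top of the cupboard towards its back; bystander. Origin: centre of its underside
- screwdriver: screwdriver lying on the table to the robot's left; bystander. Origin: on its underside
- mug: blue mug, 76 mm in diameter, 85 mm high, standing at the back right; bystander. Origin: centre of its underside
Things that resemble listed ones, but are neither listed nor needed, are in the scene too. Of the things like the canister, leave any that is green or purple; of the rest the larger one is meant.

How it is judged (in metres and radians):
On the way, in this order (a step that is already met when the one before it is completed fails the run):
1. the canister stands still, upright and clear of the door's swing, the door still shut ((horizontal distance between canister and hinge_edge above 0.25 m or y of canister in the frame of hinge_edge below -0.05 m) and linear speed of canister below 0.02 m/s and angle between canister's own z axis and vertical below 0.1 rad and value of joint door below 0.05 rad), for 0.2 s.
2. the fingers press the door in at the brass plate, past its catch (value of joint door below -0.015 rad and contact force between the fingers and cupboard above 0.5 N and distance between the grasp point and press_plate below 0.055 m), for 0.02 s.
At the end, for the whole second after the job is handed in: the door rests ajar, between 0.4 and 0.9 rad open; the canister stands still and upright on the table, its centre over 250 mm from the hinge horizontally (or over 50 mm beyond the door's hinged edge, to the hinge side) (value of joint door between 0.4 and 0.9 rad and (horizontal distance between canister and hinge_edge above 0.25 m or y of canister in the frame of hinge_edge below -0.05 m) and angle between canister's own z axis and vertical below 0.1 rad and height (world z) of canister below 0.006 m and linear speed of canister below 0.02 m/s); the robot touches nothing.
It fails at once if the canister is lifted off the table (over 15 mm) (height (world z) of canister above 0.015 m).
It fails at once if the canister is tipped (over 0.3 rad) (angle between canister's own z axis and vertical above 0.3 rad).
It fails at once if another loose thing is moved by over 30 mm (distance of any of eject_button, roller_arm, end_cheek, spring_bracket, screwdriver, mug from where it was at the start of the episode above 0.03 m).
It also fails if it takes over 58 s, if anything falls off the work surface, if the arm or the gripper's body presses on something with over 40 N, if the wrist force passes 120 N, or if a joint passes its speed limit or range.

ROBOT

A 6-joint arm with a two-finger parallel gripper is mounted at the origin on the work surface. World frame = base frame: x ahead of the robot, y to its left, z up, the work surface at z = 0. Lengths are in m, angles in degrees, forces in N, time in s.
With the tool pointing down it reaches from about 0.4 to 0.825 m from the base axis. Payload 7 kg.
Tool frame: the origin (TCP) lies midway between the tips of the shut fingers; the grasp point (between the pads) lies 19 mm behind it; z points along the fingers, y is the line along which they close (so a half turn about z gives the same grasp; the last joint's range is limited). The gripper opens to 88 mm and grips with 3 to 60 N. Pads are 19 mm wide; open, the fingers measure 130 mm over their backs; the gripper's body (78 mm by 193 mm) begins 47 mm behind the grasp point.
Start: joints at [83.314, 20.546, 0.682, 0, -70.136, -16.507], TCP at [0.266, 0.62, 0.227] pointing down, gripper open.
Joint ranges: [-176.03, 176.03], [-82.01, 121.73], [-58.28, 71.71], [-173.87, 95.51], [-174.79, -0.11], [-173.66, 173.66]. Speed limits (degrees/s): [136.94, 136.94, 172.46, 180, 180, 180].

INTERFACE

Orientations are given as [roll, pitch, yaw] about the fixed x, y, z axes, in that order (R = Rz(yaw) Ry(pitch) Rx(roll)).
In Python, from plant import r, eyes, workorder gives the robot as it stands.
- The arm moves only by the tool step_arm, never from a script. Its argument "plan" is a list of rows, each a list of 5 numbers: the shift along the tool's x, y, z each as a share of 25 cm, from -1 to 1, then the turn about the tool's z as a share of 60 degrees, from -1 to 1, then the finger opening in mm, from 0 to 87.6. In form: [[x, y, z, turn, jaw], ...]. A call has 1 to 12 rows; each row is the pose to reach, as a shift and turn from the pose commanded when the call began, along the tool's axes at that moment; what a row does not reach only later rows make up. A row lasts 1/12 s, in which the tool goes at most 41.7 mm and 7.16 degrees, less where a joint would pass 70% of its speed; a pose out of reach is approached as far as the arm can. A call with a number of a shift or a turn outside -1 to 1 is refused whole. A call with a gripper value outside its range is refused whole. The fingers move at their own pace and stop on an object; "newtons" is the grip in N (left out, the last holds). Time passes only in rows, so rows that repeat a pose let the fingers close. It gives the time, the measured TCP pose, the force, the opening and the grip force at its end, in the units of the state.
- r.get_state(): the state, without advancing time (a new reading comes with each control period).
- eyes.capture(name): name is "scene" or "top" or "wrist"; returns the picture (400x640x3 uint8, red, green, blue); there is no depth.
- eyes.camera_model(name): a dict with "fov_y" (degrees; the focal length in pixels is half the picture's height over the tangent of half this angle, whatever the lens; pixels are square), "cx", "cy" (the principal point, pixels), "k1" (the pictures are not rectified: a ray, as slopes to the right and down, at radius r is drawn at 1 + k1 r^2 times it, then the intrinsics apply), "world_to_cam" (4x4, takes a point from world to camera coordinates); the wrist camera has in their place "hand_eye" (4x4, takes a point from camera to tool coordinates, whose origin is the TCP and whose axes are the flange's). Camera axes: x right, y up, looking along -z (the intrinsics and any distortion apply to the point x, -y, -z); pixel columns grow to the right and rows downward; lengths in m; the calibration is good to about 2 mm. A picture is of the moment at which its call begins: read the wrist's pose just before it. camera_model takes no time and is no camera call.
- workorder.close_job(): hands the job in; it is judged then, once.
The state is a dict: "time_s": time; "joints": joint angles; "qd": joint speeds; "joint_torque": joint torques, N m; "tcp_pos": TCP position; "eef_rot": TCP orientation; "contact_force": force on the tool from outside, world axes, zero at the start; "moment": the same for the moment, N m; "gripper_width": finger opening in m; "gripper_force": force on a finger pad.
Only numpy, scipy, OpenCV 4.12 (cv2) and the standard library are available. Lean on these libraries where they do the work, as an engineer would, in place of code of your own. Each camera call takes 0.05 s, during which the arm holds its last target. There are 200 camera calls.

## Working session

There is one attempt and no reset: what is moved stays moved. The work goes in short steps, Python scripts to look and compute and a tool call to move; the robot and the scene stay as the last step left them, time stands still between calls to the robot, and variables do not carry over. Pictures are saved under pics/ and viewed, at most 10 in all, crops included, and the job is handed in when it is done.

Besides the shell and the picture viewer there is one more tool, called after "Request:" by a JSON object that holds its "api" and its "payload", one argument or row to a line. step_arm: Moves the arm, as the interface text tells. Its arguments: {"type":"object","properties":{"plan":{"type":"array"},"newtons":{"type":"number"}},"required":["plan"]}

```bash
mkdir -p pics; python3 - <<'E'
from plant import r, eyes, workorder
import cv2
print(r.get_state())
for n in("scene","top"):
    cv2.imwrite(f"pics/{n}0.png",eyes.capture(n)[:,:,::-1]); print(eyes.camera_model(n))
E
```

```text
{'time_s': 0.0, 'joints': array([ 8.33141629e+01,  2.05904065e+01,  6.34550291e-01, -1.95023700e-02,
       -7.01351245e+01, -1.65081080e+01]), 'qd': array([ 0.00159379, -0.04101936,  0.01592753,  0.01370888,  0.02323206,
       -0.03200565]), 'joint_torque': array([ 2.06682082e-03, -5.82715774e+01,  2.93042654e+01,  6.99708447e+00,
        6.80234531e-03, -1.40121192e-04]), 'tcp_pos': array([0.26566935, 0.62000033, 0.22564213]), 'eef_rot': array([ 1.79907560e+02, -8.27682315e-03, -2.32005800e+01]), 'contact_force': array([-0.59253717, -0.31052523, -0.22344615]), 'moment': array([-0.01353525, -0.02034558,  0.07921391]), 'gripper_force': 0.0, 'gripper_width': 0.08758330796898184}
{'fov_y': 42.52648392449303, 'cx': 318.915018983259, 'cy': 202.41542674077616, 'k1': -0.14961449634982302, 'world_to_cam': array([[-0.84482017,  0.53479524,  0.01652093,  0.48209096],
       [-0.40821728, -0.66421001,  0.62624573,  0.17582182],
       [ 0.3458866 ,  0.5223209 ,  0.77945067, -1.96093132],
       [ 0.        ,  0.        ,  0.        ,  1.        ]])}
{'fov_y': 45.152265581195216, 'cx': 316.93628121459096, 'cy': 197.17304034044517, 'k1': -0.0995426345063239, 'world_to_cam': array([[ 2.18743858e-04, -9.99981095e-01,  6.14503849e-03,
         3.03059427e-02],
       [ 9.87479931e-01,  1.18534736e-03,  1.57740230e-01,
        -5.69684043e-01],
       [-1.57744532e-01,  6.03359748e-03,  9.87461522e-01,
        -1.29194881e+00],
       [ 0.00000000e+00,  0.00000000e+00,  0.00000000e+00,
         1.00000000e+00]])}
```

View pics/scene0.png

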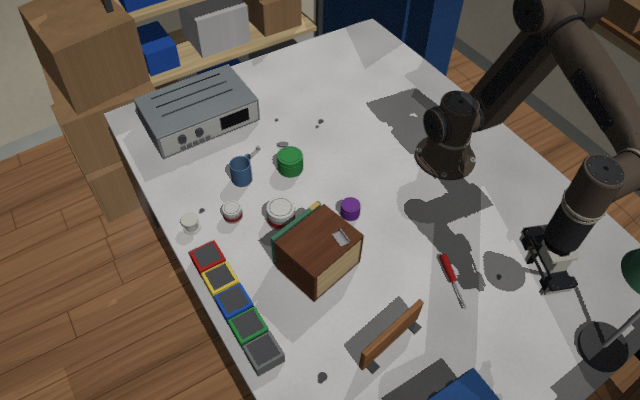

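View pics/top0.png

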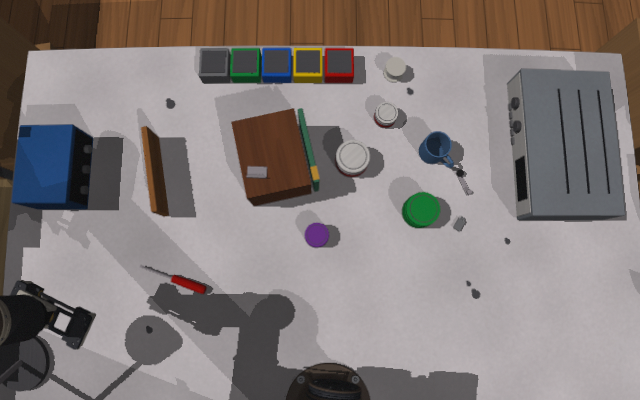

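Candidates in the top view: large white with red band (352,158), small white with red band (386,114), green (421,210), purple (317,236), plus a plain pale one (396,68). The larger red-banded one at (352,158) in front of the door fits; I'll confirm it in a crop.

```bash
python3 - <<'E'
import cv2
a=cv2.imread("pics/top0.png")[90:260,225:445]
b=cv2.resize(a,None,fx=3.6,fy=3.5,interpolation=cv2.INTER_CUBIC)
cv2.imwrite("pics/topc.png",cv2.resize(a,None,fx=3.5,fy=3.5,interpolation=cv2.INTER_CUBIC))
a=cv2.imread("pics/scene0.png")[140:310,170:390]
cv2.imwrite("pics/scenec.png",cv2.resize(a,None,fx=3.5,fy=3.5,interpolation=cv2.INTER_CUBIC))
E
```

```text
(no output)
```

View pics/topc.png

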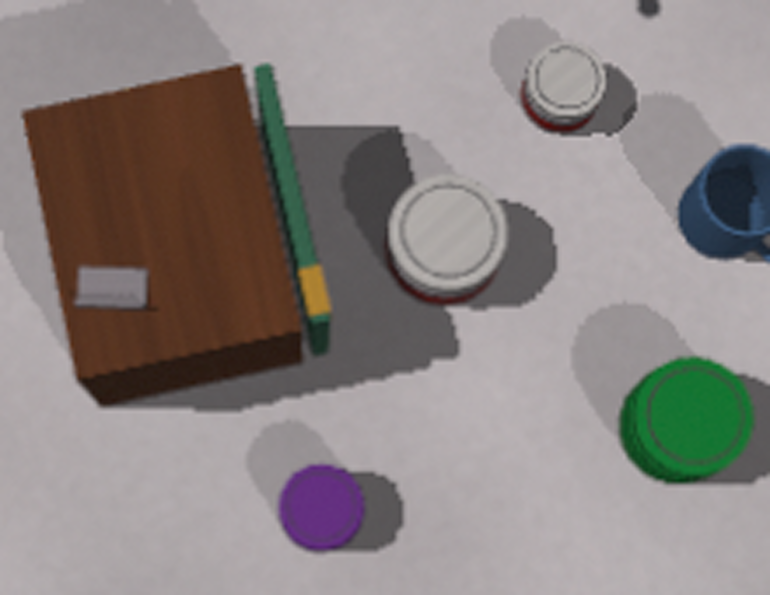

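View pics/scenec.png

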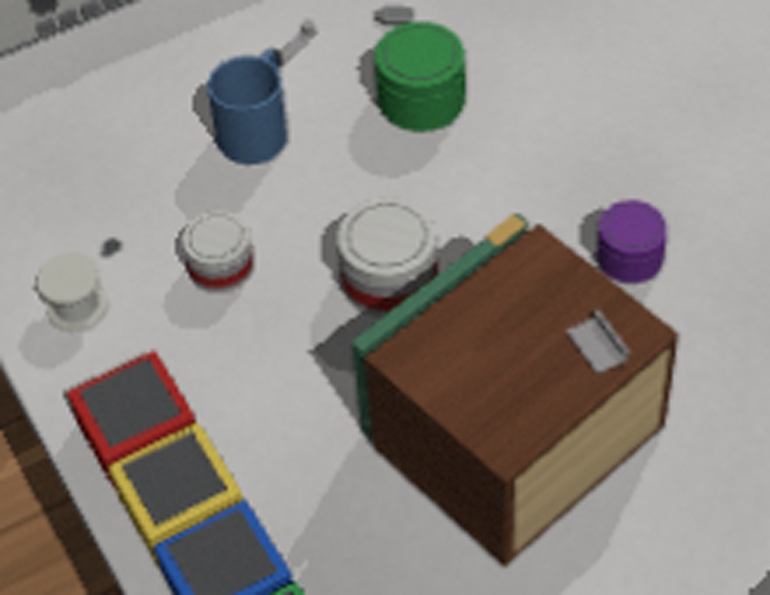

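The crops confirm it: large white tin with red band, top centre at crop (447,236). The small one is at (565,78). The door's top edge runs from (272,66), the hinge end, to (328,350), the free end, and the brass cap is at about (314,291).

```bash
cat >h.py <<'E'
import numpy as np
from plant import r, eyes, workorder
def ray(m,u,v):
    f=200/np.tan(np.radians(m['fov_y']/2)); d=np.array([(u-m['cx'])/f,(v-m['cy'])/f]); s=d.copy()
    for _ in range(20): s=d/(1+m['k1']*(s@s))
    return np.array([s[0],-s[1],-1])
def pt(m,u,v,z,W=None):
    W=np.linalg.inv(m['world_to_cam']) if W is None else W
    d=W[:3,:3]@ray(m,u,v); o=W[:3,3]
    return o+d*(z-o[2])/d[2]
E
python3 - <<'E'
from h import *
np.set_printoptions(precision=4,suppress=True)
m=eyes.camera_model("top")
P={}
for n,u,v,z in [("can",447,236,.07),("canL",387,236,.065),("canR",508,236,.065),("small",565,78,.05),("green",695,418,.07),("purple",322,507,.05),("mug",757,193,.085),
 ("hinge",272,66,.148),("free",328,350,.148),("plateA",321,264,.148),("plateB",330,313,.148),("cupBH",25,112,.15),("cupFH",240,66,.15),("cupFF",301,332,.15),("cupBF",79,380,.15)]:
    P[n]=pt(m,(u+.5)/3.5-.5+225,(v+.5)/3.5-.5+90,z); print(n,P[n])
ms=eyes.camera_model("scene")
for n,u,v,z in [("can",386,236,.07),("small",216,238,.05),("hinge",356,346,.148),("free",517,216,.148),("cupFH",370,358,.15),("cupFF",540,227,.15),("cupBF",676,336,.15),("cupBH",511,479,.15)]:
    print("S",n,pt(ms,(u+.5)/3.5-.5+170,(v+.5)/3.5-.5+140,z))
print(np.linalg.norm(P["free"]-P["hinge"]),np.linalg.norm((P["can"]-P["hinge"])[:2]))
E
```

```text
can [ 0.6782 -0.0672  0.07  ]
canL [ 0.6794 -0.0199  0.065 ]
canR [ 0.6796 -0.1162  0.065 ]
small [ 0.8167 -0.1675  0.05  ]
green [ 0.5331 -0.2597  0.07  ]
purple [0.4654 0.0315 0.05  ]
mug [ 0.7107 -0.3125  0.085 ]
hinge [0.7911 0.07   0.148 ]
free [0.5728 0.0277 0.148 ]
plateA [0.6375 0.0329 0.148 ]
plateB [0.6005 0.0262 0.148 ]
cupBH [0.7543 0.2559 0.15  ]
cupFH [0.7904 0.0942 0.15  ]
cupFF [0.5859 0.0475 0.15  ]
cupBF [0.55   0.2099 0.15  ]
S can [ 0.6834 -0.066   0.07  ]
S small [ 0.8172 -0.1639  0.05  ]
S hinge [0.7919 0.0796 0.148 ]
S free [0.599  0.0311 0.148 ]
S cupFH [0.7884 0.0979 0.15  ]
S cupFF [0.5891 0.0539 0.15  ]
S cupBF [0.5542 0.2156 0.15  ]
S cupBH [0.7496 0.2608 0.15  ]
0.22236495685504304 0.1776750903895653
```

```bash
cat >>h.py <<'E'
from scipy.spatial.transform import Rotation as Ro
n=np.array([-.219,.976,0]); u=np.array([-.976,-.219,0]); H=np.array([.792,.0765,0])
np.set_printoptions(precision=4,suppress=True)
def go(x,y,z,yaw=None):
    s=r.get_state(); R=Ro.from_euler('xyz',s['eef_rot'],degrees=True).as_matrix()
    d=R.T@(np.array([x,y,z])-s['tcp_pos'])/.25
    t=0 if yaw is None else -((yaw-s['eef_rot'][2]+180)%360-180)/60
    print('tcp',s['tcp_pos'],'rot',s['eef_rot'],'t',s['time_s'],'-> shares',d,'turn',t, 'rows',np.linalg.norm(d)*250/41.7)
E
python3 - <<'E'
from h import *
m=eyes.camera_model("wrist"); print(m)
C=np.array([.680,-.0667,0]); s=C+n*.054; print(s,(s-H)@u,-(s-H)@n,(C-H)@u,-(C-H)@n)
go(*s[:2],.2265,-77.4)
E
```

```text
{'fov_y': 59.891979292023, 'cx': 322.8158089099496, 'cy': 199.76960779296394, 'k1': -0.02677889750306121, 'hand_eye': array([[-0.0006,  0.9685,  0.249 ,  0.0671],
       [ 1.    ,  0.0005,  0.0004, -0.0002],
       [ 0.0002,  0.249 , -0.9685, -0.1594],
       [ 0.    ,  0.    ,  0.    ,  1.    ]])}
[ 0.6682 -0.014   0.    ] 0.1406728 0.061206201999999994 0.1406728 0.1152352
tcp [0.2657 0.6201 0.2257] rot [179.9139  -0.0092 -23.1959] t 0.1 -> shares [ 2.4788  1.697  -0.0002] turn 0.9034013467992589 rows 18.010169561844908
```

Request:
{"api": "step_arm", "payload": {
  "plan": [
    [1,0.7,0,0,76],
    [1,0.7,0,0,76],
    [1,0.7,0,0,76],
    [1,0.7,0,0,76],
    [1,0.7,0,0,76],
    [1,0.7,0,0,76],
    [1,0.7,0,0,76],
    [1,0.7,0,0,76],
    [1,0.7,0,0,76]
  ]
}}

```text
time_s: 0.85
tcp_pos: [0.4279, 0.358, 0.2266]
eef_rot: [180.0, 0.0, -23.4]
contact_force: [-1.0, 0.1, -0.7]
gripper_width: 0.076
gripper_force: 0.0
```

Request:
{"api": "step_arm", "payload": {
  "plan": [
    [1,0.7,0,0,76],
    [1,0.7,0,0,76],
    [1,0.7,0,0,76],
    [1,0.7,0,0,76],
    [1,0.7,0,0,76],
    [1,0.7,0,0,76],
    [1,0.7,0,0,76],
    [1,0.7,0,0,76],
    [1,0.7,0,0,76]
  ]
}}

```text
time_s: 1.6
tcp_pos: [0.5888, 0.0994, 0.2257]
eef_rot: [179.9, 0.0, -23.4]
contact_force: [0.8, 0.1, 0.0]
gripper_width: 0.076
gripper_force: 0.0
```

Request:
{"api": "step_arm", "payload": {
  "plan": [
    [0.4,0.25,0,0.9,76],
    [0.4,0.25,0,0.9,76],
    [0.4,0.25,0,0.9,76],
    [0.4,0.25,0,0.9,76],
    [0.4,0.25,0,0.9,76],
    [0.4,0.25,0,0.9,76],
    [0.4,0.25,0,0.9,76],
    [0.4,0.25,0,0.9,76],
    [0.4,0.25,0,0.9,76],
    [0.4,0.25,0,0.9,76]
  ]
}}

```text
time_s: 2.43
tcp_pos: [0.6548, 0.0061, 0.2263]
eef_rot: [180.0, 0.0, -77.0]
contact_force: [-0.4, -0.3, 0.7]
gripper_width: 0.0757
gripper_force: 0.0
```

```bash
python3 - <<'E'
from h import *
import cv2
go(.6682,-.014,.2265,-77.4)
cv2.imwrite("pics/w1.png",eyes.capture("wrist")[:,:,::-1])
E
```

```text
tcp [0.6548 0.0061 0.2263] rot [179.9755   0.0087 -76.9986] t 2.4333 -> shares [ 0.0903 -0.0343 -0.0009] turn 0.006689857826400688 rows 0.5789941091008688
```

View pics/w1.png

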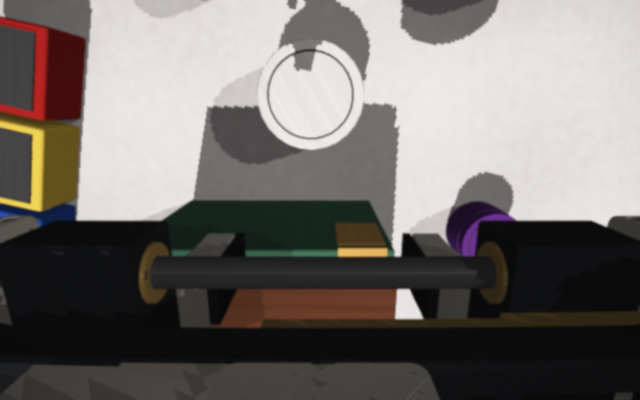

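The wrist view shows the canister top centred at (311,95). The door's outer top edge runs at row ~247, the brass plate spans columns ~336–387 at the top edge, and the door's bottom line is at row ~201, columns 170–370.

```bash
python3 - <<'E'
from h import *
m=eyes.camera_model("wrist"); s=r.get_state()
T=np.eye(4); T[:3,:3]=Ro.from_euler('xyz',s['eef_rot'],degrees=True).as_matrix(); T[:3,3]=s['tcp_pos']
W=T@m['hand_eye']
for k,a,b,z in [("can",311,95,.07),("canL",258,95,.068),("canR",364,95,.068),("plateTop L",337,247,.148),("plateTop R",388,248,.148),("plate bottomL",335,223,.09),("plate bottomR",381,223,.09),("doorbotHinge",183,201,.001),("doorbotFree",370,202,.001)]:
    p=pt(m,a,b,z,W); print(k,p,'u',(p-H)@u,'out',-(p-H)@n)
E
```

```text
can [ 0.6834 -0.0696  0.07  ] u 0.1380247259343182 out 0.11879268085638661
canL [ 0.7289 -0.0593  0.068 ] u 0.09131069538664174 out 0.11868531571872214
canR [ 0.638  -0.0802  0.068 ] u 0.18457163083473255 out 0.11917848006609838
plateTop L [0.6384 0.0331 0.148 ] u 0.15938442672954284 out 0.008701138156118065
plateTop R [0.6017 0.0255 0.148 ] u 0.1968783462515695 out 0.008097039256453907
plate bottomL [0.6378 0.0336 0.09  ] u 0.1599019351846707 out 0.008061685588103136
plate bottomR [0.5976 0.0244 0.09  ] u 0.20113313223924537 out 0.008284333937727074
doorbotHinge [0.8045 0.075  0.001 ] u -0.011873805522731018 out 0.004172504441070429
doorbotFree [0.5948 0.0279 0.001 ] u 0.2031536927143153 out 0.004237498444028234
```

Request:
{"api": "step_arm", "payload": {
  "plan": [
    [0.1,-0.04,0,0,76],
    [0.1,-0.04,0,0,76],
    [0.1,-0.04,0,0,76],
    [0.1,-0.04,0.12,0,76],
    [0.1,-0.04,0.24,0,76],
    [0.1,-0.04,0.36,0,76],
    [0.1,-0.04,0.48,0,76],
    [0.1,-0.04,0.48,0,76]
  ]
}}

```text
time_s: 3.15
tcp_pos: [0.6659, -0.017, 0.1001]
eef_rot: [179.4, 0.1, -77.2]
contact_force: [-0.7, 0.1, -1.8]
gripper_width: 0.0759
gripper_force: 0.0
```

Request:
{"api": "step_arm", "payload": {
  "plan": [
    [0,0,0.06,0,76],
    [0,0,0.12,0,76],
    [0,0,0.18,0,76],
    [0,0,0.24,0,76],
    [0,0,0.31,0,76],
    [0,0,0.31,0,76],
    [0,0,0.31,0,76]
  ]
}}

```text
time_s: 3.73
tcp_pos: [0.6703, -0.017, 0.0298]
eef_rot: [180.0, -0.0, -77.1]
contact_force: [-0.4, 0.3, 0.3]
gripper_width: 0.0763
gripper_force: 0.0
```

```bash
python3 - <<'E'
from h import *
import cv2
go(.648,-.14,.028)
print(r.get_state()['contact_force'])
a=np.hstack([eyes.capture("top")[100:250,230:430],eyes.capture("scene")[150:300,200:400]])
cv2.imwrite("pics/c2.png",cv2.resize(a,None,fx=2,fy=2,interpolation=cv2.INTER_CUBIC)[:,:,::-1])
E
```

```text
tcp [ 0.6703 -0.017   0.0298] rot [179.9639  -0.0188 -77.1314] t 3.7333 -> shares [0.4599 0.1966 0.0076] turn 0 rows 2.9986531511755463
[-0.3787  0.2646  0.2764]
```

View pics/c2.png

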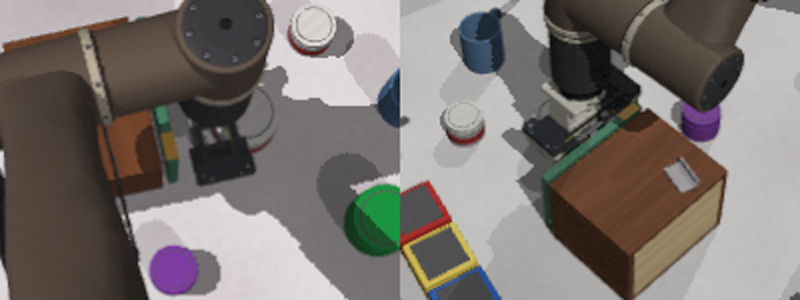

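The fingers stand between the door (left) and the canister with no contact (the force is ~0). Next is a slow cradle push.

Request:
{"api": "step_arm", "payload": {
  "plan": [
    [0.02,0,0,0,76],
    [0.04,0,0,0,76],
    [0.06,0,0,0,76],
    [0.08,0.005,0,0,76],
    [0.1,0.013,0,0,76],
    [0.12,0.021,0,0,76],
    [0.14,0.03,0,0,76],
    [0.16,0.038,0,0,76],
    [0.18,0.046,0,0,76],
    [0.2,0.055,0,0,76],
    [0.22,0.063,0,0,76],
    [0.24,0.072,0,0,76]
  ]
}}

```text
time_s: 4.83
tcp_pos: [0.666, -0.0802, 0.0292]
eef_rot: [-180.0, -0.0, -77.2]
contact_force: [1.5, 4.9, 4.6]
gripper_width: 0.076
gripper_force: 3.3
```

Request:
{"api": "step_arm", "payload": {
  "plan": [
    [0.02,0.008,0,0,76],
    [0.04,0.016,0,0,76],
    [0.06,0.025,0,0,76],
    [0.08,0.033,0,0,76],
    [0.1,0.042,0,0,76],
    [0.12,0.05,0,0,76],
    [0.14,0.058,0,0,76],
    [0.16,0.067,0,0,76],
    [0.18,0.075,0,0,76],
    [0.2,0.083,0,0,76],
    [0.22,0.092,0,0,76],
    [0.24,0.1,0,0,76]
  ]
}}

```text
time_s: 5.83
tcp_pos: [0.6546, -0.1442, 0.0291]
eef_rot: [180.0, 0.0, -77.2]
contact_force: [0.0, 4.5, 5.2]
gripper_width: 0.0762
gripper_force: 3.5
```

Request:
{"api": "step_arm", "payload": {
  "plan": [
    [0.005,0,0,0,76],
    [0.008,0,0,0,76],
    [0.008,0,0,0,76],
    [0,0,0,0,76],
    [-0.02,0,0,0,76],
    [-0.05,0,0,0,76],
    [-0.1,0,0,0,76],
    [-0.1,0,0,0,76],
    [-0.1,0,0,0,76]
  ]
}}

```text
time_s: 6.58
tcp_pos: [0.6489, -0.1182, 0.0289]
eef_rot: [180.0, 0.0, -77.1]
contact_force: [0.3, 0.4, -0.8]
gripper_width: 0.0762
gripper_force: 0.0
```

Request:
{"api": "step_arm", "payload": {
  "plan": [
    [0,0,-0.1,0,76],
    [0,0,-0.25,0,76],
    [0,0,-0.4,0,76],
    [0,0,-0.56,0,76],
    [0,0,-0.72,0,0],
    [0,0,-0.8,0,0],
    [0,0,-0.8,0,0],
    [0,0,-0.8,0,0],
    [0,0,-0.8,0,0]
  ]
}}

```text
time_s: 7.33
tcp_pos: [0.6487, -0.1191, 0.2283]
eef_rot: [179.9, 0.0, -77.2]
contact_force: [0.1, 0.0, -0.8]
gripper_width: 0.0483
gripper_force: 0.0
```

```bash
python3 - <<'E'
from h import *
import cv2
go(.618,.0,.1)
a=np.vstack([eyes.capture("top")[60:310,190:500],eyes.capture("wrist")[::2,::2][:, :310]])
cv2.imwrite("pics/c3.png",cv2.resize(a,None,fx=1.3,fy=1.3,interpolation=cv2.INTER_CUBIC)[:,:,::-1])
E
```

```text
tcp [ 0.6487 -0.1191  0.2283] rot [179.9419   0.0357 -77.1959] t 7.3333 -> shares [-0.4915  0.0135  0.5135] turn 0 rows 4.2625423022903535
```

View pics/c3.png

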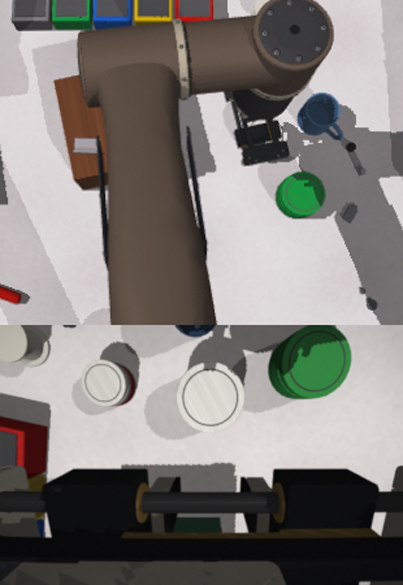

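Request:
{"api": "step_arm", "payload": {
  "plan": [
    [-0.15,-0.012,0,0,0],
    [-0.3,-0.012,0.1,0,0],
    [-0.45,-0.012,0.2,0,0],
    [-0.45,-0.012,0.34,0,0],
    [-0.45,-0.012,0.48,0,0],
    [-0.45,-0.012,0.48,0,0],
    [-0.45,-0.012,0.48,0,0],
    [-0.45,-0.012,0.48,0,0]
  ]
}}

```text
time_s: 8.1
tcp_pos: [0.6283, -0.0094, 0.1102]
eef_rot: [-180.0, -0.0, -77.2]
contact_force: [-0.1, 0.2, 1.3]
gripper_width: 0.0004
gripper_force: 0.0
```

```bash
python3 - <<'E'
from h import *
m=eyes.camera_model("wrist")
T=np.eye(4); T[:3,:3]=Ro.from_euler('xyz',[179.94,.036,-77.196],degrees=True).as_matrix(); T[:3,3]=[.6487,-.1191,.2283]
p=pt(m,323,111,.07,T@m['hand_eye']); print(p,np.linalg.norm((p-H+.006*n)[:2]))
go(.618+.0021,.030-.0093,.108)
s=r.get_state(); print(s['contact_force'],s['gripper_width'])
E
```

```text
[ 0.6636 -0.1837  0.07  ] 0.28555307421068865
tcp [ 0.6283 -0.0094  0.1102] rot [-179.9677   -0.0496  -77.1795] t 8.1 -> shares [-0.1246  0.0054  0.0089] turn 0 rows 0.7495968654316041
[-0.0532  0.1622  1.3409] 0.00044987239281837324
```

The canister is at (0.664, -0.184), 285 mm from the hinge, so it is clear. Now I press, with contact expected near −0.125.

Request:
{"api": "step_arm", "payload": {
  "plan": [
    [-0.03,0.005,0,0,0],
    [-0.06,0.005,0,0,0],
    [-0.09,0.005,0,0,0],
    [-0.1,0.005,0,0,0],
    [-0.11,0.005,0,0,0],
    [-0.12,0.005,0,0,0],
    [-0.13,0.005,0,0,0],
    [-0.135,0.005,0,0,0],
    [-0.135,0.005,0,0,0]
  ]
}}

```text
time_s: 8.85
tcp_pos: [0.6188, 0.0236, 0.1093]
eef_rot: [-180.0, -0.0, -77.2]
contact_force: [0.4, -1.0, 1.3]
gripper_width: 0.0002
gripper_force: 0.9
```

Request:
{"api": "step_arm", "payload": {
  "plan": [
    [-0.005,0,0,0,0],
    [-0.01,0,0,0,0],
    [-0.015,0,0,0,0],
    [-0.015,0,0,0,0]
  ]
}}

```text
time_s: 9.18
tcp_pos: [0.6182, 0.0259, 0.1092]
eef_rot: [180.0, -0.1, -77.2]
contact_force: [2.8, -9.0, 1.0]
gripper_width: 0.0002
gripper_force: 4.7
```

The 9 N reading means the door is at its stop and the catch has tripped. I draw back and lift.

Request:
{"api": "step_arm", "payload": {
  "plan": [
    [0.06,0,0,0,0],
    [0.2,0,0,0,0],
    [0.35,0,0,0,0],
    [0.5,0,0,0,0],
    [0.65,0,0,0,0],
    [0.8,0,-0.1,0,0],
    [0.8,0,-0.25,0,0],
    [0.8,0,-0.4,0,0],
    [0.8,0,-0.6,0,0],
    [0.8,0,-0.6,0,0],
    [0.8,0,-0.6,0,0],
    [0.8,0,-0.6,0,0]
  ]
}}

```text
time_s: 10.18
tcp_pos: [0.6622, -0.1672, 0.2595]
eef_rot: [-179.9, 0.0, -77.2]
contact_force: [-0.5, 0.3, -1.2]
gripper_width: 0.0004
gripper_force: 0.0
```

Request:
{"api": "step_arm", "payload": {
  "plan": [
    [0,0.1,0,0,0],
    [0,0.25,0,0,0],
    [0,0.4,0,0,0],
    [0,0.4,0,0,0],
    [0,0.4,0,0,0],
    [0,0.4,0,0,0],
    [0,0.4,0,0,0],
    [0,0.4,0,0,0],
    [0,0.4,0,0,0],
    [0,0.4,0,0,0],
    [0,0.4,0,0,0],
    [0,0.4,0,0,0]
  ]
}}

```text
time_s: 11.18
tcp_pos: [0.5648, -0.1898, 0.2589]
eef_rot: [180.0, 0.0, -77.2]
contact_force: [0.0, -0.6, -0.5]
gripper_width: 0.0006
gripper_force: 0.0
```

```bash
python3 - <<'E'
from h import *
import cv2
print(r.get_state()['contact_force'])
a=np.hstack([eyes.capture("top")[60:310,190:500],eyes.capture("scene")[100:350,150:460]])
cv2.imwrite("pics/c4.png",cv2.resize(a,None,fx=1.29,fy=1.29,interpolation=cv2.INTER_CUBIC)[:,:,::-1])
E
```

```text
[ 0.0436 -0.5837 -0.4571]
```

View pics/c4.png

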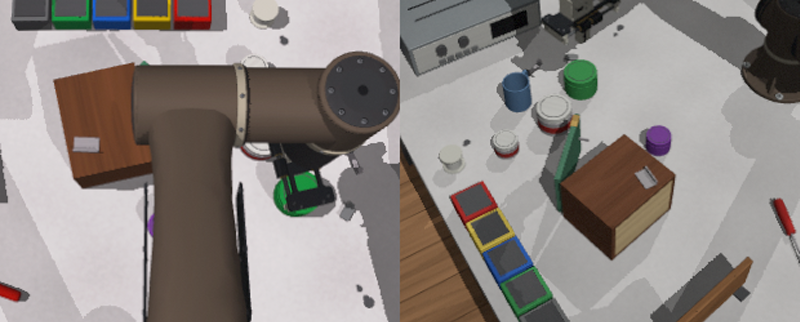

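The scene view shows the door ajar, with its free edge at picture (577,117) and hinge at (562,187). The canister is upright at (554,112) and the bystanders are unmoved. I'll let it settle and check the angle.

Request:
{"api": "step_arm", "payload": {
  "plan": [
    [0,0,0,0,0],
    [0,0,0,0,0],
    [0,0,0,0,0],
    [0,0,0,0,0],
    [0,0,0,0,0],
    [0,0,0,0,0],
    [0,0,0,0,0],
    [0,0,0,0,0],
    [0,0,0,0,0],
    [0,0,0,0,0],
    [0,0,0,0,0],
    [0,0,0,0,0]
  ]
}}

```text
time_s: 12.28
tcp_pos: [0.5646, -0.1899, 0.2591]
eef_rot: [-180.0, -0.0, -77.2]
contact_force: [0.1, -0.2, -0.5]
gripper_width: 0.0001
gripper_force: 0.0
```

```bash
python3 - <<'E'
from h import *
import cv2
m=eyes.camera_model("scene")
p=pt(m,287.3,190.7,.148); d=p-H+.006*n; print(p,np.arctan2(-d@n,d@u),np.hypot(d@n,d@u))
a=eyes.capture("scene")[150:280,210:370]
cv2.imwrite("pics/c5.png",cv2.resize(a,None,fx=4,fy=4,interpolation=cv2.INTER_CUBIC)[:,:,::-1])
E
```

```text
[ 0.6578 -0.0566  0.148 ] 0.5330145597042167 0.18595819309761827
```

View pics/c5.png

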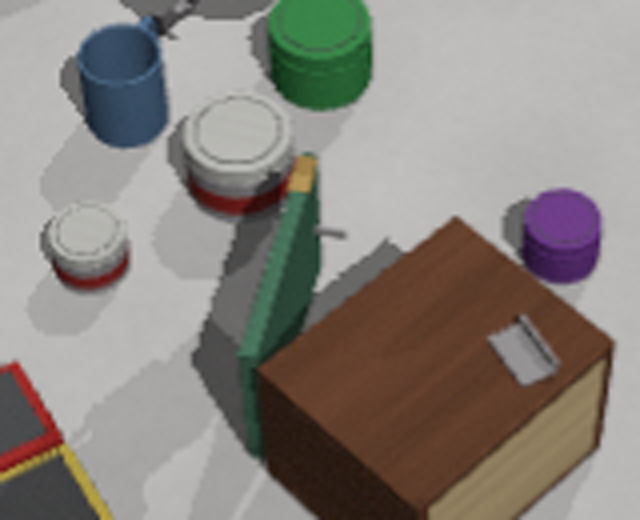

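The door stands ajar at about 0.55 rad, the canister is upright and clear, and the robot touches nothing. I'm handing the job in.

```bash
python3 -c "
from plant import workorder
print(workorder.close_job())"
```

```text
the job is handed in; nothing more can be done
None
```

The job is handed in (no verdict came back): I slid the canister upright to about 285 mm from the hinge and pressed the plate to its stop, and the door sprang ajar to about 0.55 rad, with no other loose thing seen to move.

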